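# Find the heavy side of the sample tumbler and hold it down

## Robot

A 6-joint arm with a two-finger parallel gripper is mounted at the origin on the work surface. World frame = base frame: x ahead of the robot, y to its left, z up, the work surface at z = 0. Lengths are in m, angles in rad, forces in N, time in s.
With the tool pointing down it reaches from about 0.35 to 0.775 m from the base axis. Payload 7.3 kg.
Tool frame: the origin (TCP) lies between the finger pads; the fingertips stand 25 mm ahead of it and the grasp point (between the pads) lies 6 mm ahead of it; y points along the fingers, z is the direction in which the jaws open and shut, and the axes are right-handed (so a half turn about y gives the same grasp; the last joint's range is limited). The gripper opens to 92 mm and grips with 3 to 60 N. Pads are 19 mm wide; open, the fingers measure 130 mm over their backs; the gripper's body (75 mm by 190 mm) begins 47 mm behind the grasp point.
Start: joints at [-1.479, 0.342, 1.524, -0, 1.275, -0.146], TCP at [0.124, -0.51, 0.252] pointing down, gripper open.
Joint ranges: [-2.53, 2.53], [-0.77, 2.02], [0.04, 2.7], [-1, 4.14], [0.28, 2.66], [-3.11, 3.11]. Speed limits (rad/s): [2.57, 2.57, 3.14, 3.14, 3.14, 3.14].

## Interface

Orientations are given as [roll, pitch, yaw] about the fixed x, y, z axes, in that order (R = Rz(yaw) Ry(pitch) Rx(roll)).
In Python, from cell import sensors, read_camera, hand_in gives the robot as it stands. The module is installed in compiled form; this text tells all that it offers.
- The arm moves only by the tool send_rows, never from a script. Its argument "motion" is a list that holds one entry, the list of rows, each a list of 4 numbers: the shift along the tool's x, y, z in m, then the turn about the tool's y in degrees. In form: [[[tx, ty, tz, twist], ...]]. A call has 1 to 8 rows; each row is the pose to reach, as a shift and turn from the pose measured when the call began, along the tool's axes at that moment; what a row does not reach only later rows make up. A row lasts 1/10 s, in which the tool goes at most 50 mm and 8.59 degrees, less where a joint would pass 70% of its speed; a pose out of reach is approached as far as the arm can. A call with a gripper value outside its range is refused whole. "gripper" is the opening, from 0 (shut) to 1 (fully open), set as the call begins (left out, the last holds). The fingers move at their own pace and stop on an object; "grip_force" is the grip in N (left out, the last holds). Time passes only in rows, so rows that repeat a pose let the fingers close. It gives the time, the measured TCP pose, the force and the opening at its end, in the units of the state.
- sensors.observe(): the state, without advancing time (a new reading comes with each control period).
- read_camera(name): name is "scene" or "top"; returns a dict with "frame" (480x640x3 uint8, red, green, blue), "fx", "fy", "cx", "cy" (pixels), "extrinsics" (4x4, takes a point from world to camera coordinates). Camera axes: x right, y up, looking along -z (the intrinsics and any distortion apply to the point x, -y, -z); pixel columns grow to the right and rows downward; lengths in m; the calibration is good to about 2 mm. A picture is of the moment at which its call begins. There is no depth.
- hand_in(): hands the job in, once; it reports no verdict.
The state is a dict: "time": time; "qpos": joint angles; "qvel": joint speeds; "joint_efforts": joint torques, N m; "tool_pos": TCP position; "tool_rot": TCP orientation; "contact_force": force on the tool from outside, world axes, zero at the start; "torque": the same for the moment, N m; "opening": finger opening in m.
Only numpy, scipy, OpenCV 4.12 (cv2) and the standard library are available. Lean on these libraries where they do the work, as an engineer would, in place of code of your own. Each camera call takes 0.05 s, during which the arm holds its last target.

## Task

A heavy canister is clamped somewhere inside the closed blue drum of the hand-cranked tumbler, out of sight. Take the red crank handle, turn the drum unhurriedly through at least half a turn in one direction to find its heavy side by feel, then bring the heavy side straight down and finish while still gripping the handle, with the drum still, so that it can be opened safely. Leave the bottle, the beaker and the tip box alone.

Things in the scene. Friction and masses are not known exactly. Their poses are not given: they have to be found in the camera images.
- axle (a point): Fixed point 135 mm above the bench: where the drum's level axle line crosses the plane in which the handle's middle circles. y lies along the axle, from the drum out to the handle's free end; z is up; x is level, the way the handle moves when it passes the top with growing drum.
- stand: The tumbler, fixed; axes as axle, origin on the bench under the axle. Along y: white housing (200 mm along x, 205 mm high) -220 to -90 mm; blue drum (164 mm diameter, lowest side 53 mm up) -79 to -1 mm; hub and steel crank arm (22 x 128 mm), with brass counterweight, 0 to 20 mm; red handle 45 to 115 mm, middle (plane of axle) at 80 mm.
- handle (a point): Middle of the red crank handle: a cylinder of 18 mm diameter, 70 mm long, parallel to the axle, 60 mm from the axle line, open space all round. It turns freely on its own spindle, so it can stay gripped in one attitude all round the circle. Arm and handle are counterbalanced: only the hidden canister makes the drum heavy on one side.
- drum (a joint): Angle of drum and crank, rad, endless: 0 with the handle at the top, pi/2 with it level with the axle on its +x side. The canister (0.4 to 0.6 kg, 50 mm off the axle line) is at another angle from the crank each time and does not shift. A brake of about 0.33 N m keeps the drum where it is left; turning takes 0.5 to 11 N at the handle: most as the heavy side rises past axle height, least as it sinks past it.
- bottle_mid (a point): Middle (60 mm up) of an amber reagent bottle, 60 mm diameter, 120 mm high, standing loose on the bench; leave alone.
- beaker_mid (a point): Middle (43 mm up) of a white beaker, 70 mm diameter, 85 mm high, standing loose on the bench; leave alone.
- tip_box_mid (a point): Middle (25 mm up) of a blue closed tip box, 110 x 75 x 50 mm, lying loose on top of the tumbler's white housing; leave alone.

How it is judged:
On the way, in this order (a step that is already met when the one before it is completed fails the run):
1. the crank handle is gripped (contact force between the fingers and crank_grip above 2 N), for 0.2 s.
2. the drum has been turned about half a turn (at least 130 degrees) away from its start, with the handle gripped (distance of handle from where it was at the start of the episode above 0.1088 m and contact force between the fingers and crank_grip above 1 N), for 0.05 s.
At the end, for the whole second after the job is handed in: The fingers still hold the crank handle (more than 2 N), the drum is still (under 0.2 rad/s), and the drum's heavy side is straight down within 20 degrees either way (height (world z) of charge_c0 below 0.08803 m and contact force between the fingers and crank_grip above 2 N and velocity of joint drum between -0.2 and 0.2 rad/s); the arm keeps its last pose, push and grip.
It fails at once if the reagent bottle is pushed more than 20 mm or tipped over (distance of bottle_mid from where it was at the start of the episode above 0.02 m or angle between bottle_mid's own z axis and vertical above 0.5 rad).
It fails at once if the beaker is pushed more than 20 mm or tipped over (distance of beaker_mid from where it was at the start of the episode above 0.02 m or angle between beaker_mid's own z axis and vertical above 0.5 rad).
It fails at once if the tip box is pushed more than 20 mm or tipped over (distance of tip_box_mid from where it was at the start of the episode above 0.02 m or angle between tip_box_mid's own z axis and vertical above 0.5 rad).
It fails at once if the drum is whirled round (faster than 5 rad/s) (velocity of joint drum above 5 rad/s or velocity of joint drum below -5 rad/s).
It also fails if it takes over 64 s, if anything falls off the work surface, if the arm or the gripper's body presses on something with over 40 N, if the wrist force passes 120 N, or if a joint passes its speed limit or range.

## Working session

There is one attempt and no reset: what is moved stays moved. The work goes in short steps, Python scripts to look and compute and a tool call to move; the robot and the scene stay as the last step left them, time stands still between calls to the robot, and variables do not carry over. Pictures are saved under pics/ and viewed, and the job is handed in when it is done.

Besides the shell and the picture viewer there is one more tool, called after "Call:" as name(argument=value, ...), one argument or row to a line, values as JSON. send_rows: Moves the arm, as the interface text tells. Its arguments: {"type":"object","properties":{"motion":{"type":"array"},"gripper":{"type":"number"},"grip_force":{"type":"number"}},"required":["motion"]}

```bash
mkdir -p pics
python3 - <<'E'
from cell import sensors, read_camera
import cv2
for n in ("scene","top"):
    c=read_camera(n); cv2.imwrite(f"pics/{n}0.png",c["frame"][:,:,::-1]); print(n,c["fx"],c["fy"],c["cx"],c["cy"],c["extrinsics"], [k for k in c])
print(sensors.observe())
E
```

```text
scene 473.4169818479948 473.4169818479948 313.6794842006858 244.9073598620446 [[ 0.52539679  0.85077428 -0.01188877 -0.34906659]
 [-0.68412205  0.43070585  0.5886166   0.26946432]
 [ 0.50590042 -0.3011239   0.80832491 -1.24029328]
 [ 0.          0.          0.          1.        ]] ['frame', 'fx', 'fy', 'cx', 'cy', 'extrinsics']
top 458.833091621944 458.833091621944 317.97830735925993 238.53915170086145 [[ 0.00924357 -0.99992716  0.00776105  0.02931055]
 [ 0.99452776  0.01000081  0.10399284 -0.59678481]
 [-0.10406288  0.00675732  0.99454776 -1.12147659]
 [ 0.          0.          0.          1.        ]] ['frame', 'fx', 'fy', 'cx', 'cy', 'extrinsics']
{'time': 0.1, 'qpos': array([-1.47900068e+00,  3.42658956e-01,  1.52494276e+00, -6.42498747e-06,
        1.27541806e+00, -1.45967526e-01]), 'qvel': array([-0.00105922, -0.00237611, -0.00313883,  0.0004431 , -0.00105784,
       -0.00112256]), 'joint_efforts': array([ 1.72275155e-03, -4.32004631e+01, -2.44693655e+01,  7.18314364e-02,
        5.25761582e-02, -4.81851896e-05]), 'tool_pos': array([ 0.12365745, -0.50987519,  0.25110395]), 'tool_rot': array([-1.57220917e+00,  2.01495837e-04, -2.90382775e+00]), 'contact_force': array([ 0.548416  , -0.21344516, -0.91791547]), 'torque': array([ 0.01587565, -0.03908709, -0.00383599]), 'opening': 0.09190285669442351}
```

View pics/scene0.png

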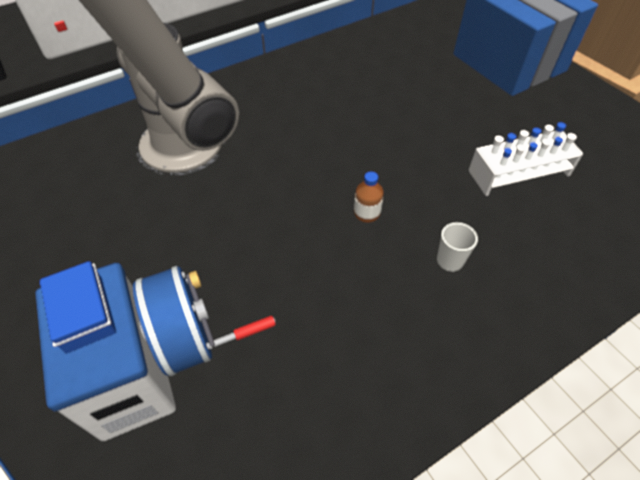

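View pics/top0.png

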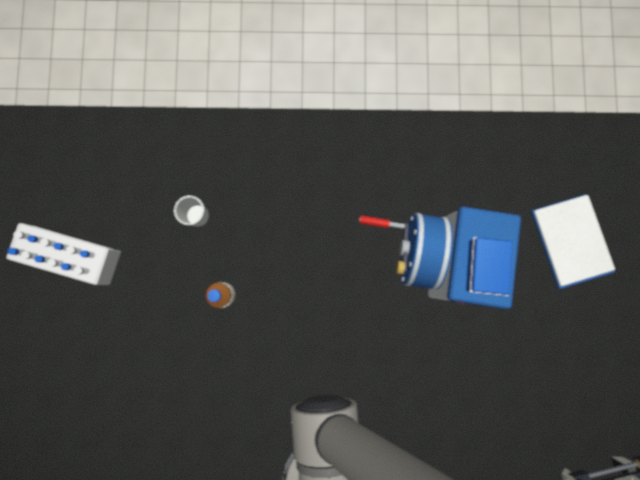

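Run:
```python
import cv2
a=cv2.imread("pics/scene0.png")[240:400,120:300]; cv2.imwrite("pics/s0c.png",cv2.resize(a,None,fx=4,fy=3.75*4/3.75,interpolation=cv2.INTER_CUBIC)[:600])
a=cv2.imread("pics/top0.png")[190:320,340:530]; cv2.imwrite("pics/t0c.png",cv2.resize(a,None,fx=4,fy=4,interpolation=cv2.INTER_CUBIC))
```

```text
(no output)
```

View pics/s0c.png

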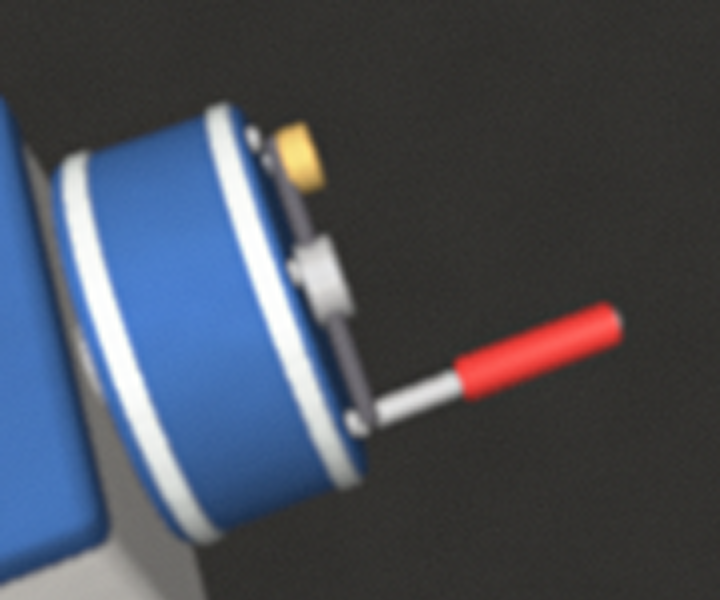

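View pics/t0c.png

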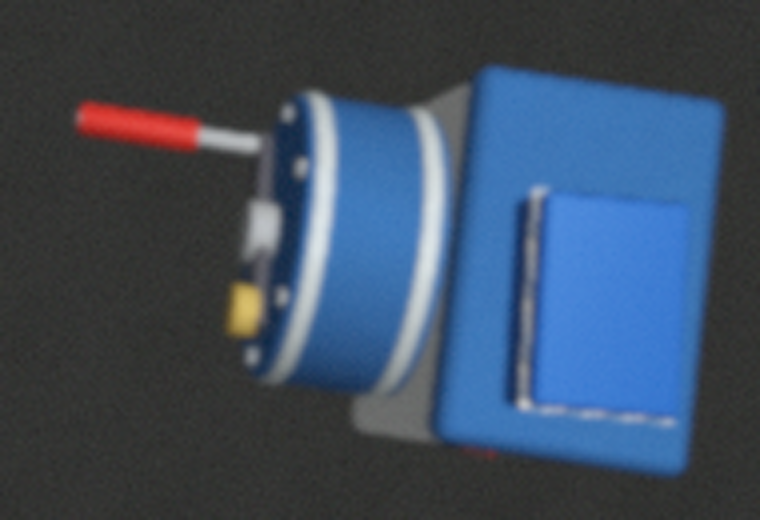

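```bash
cat > h.py <<'E'
import numpy as np
from cell import sensors, read_camera
def proj(c,P):
    P=np.atleast_2d(P); E=c["extrinsics"]; q=P@E[:3,:3].T+E[:3,3]
    return np.c_[c["fx"]*q[:,0]/-q[:,2]+c["cx"], c["cy"]-c["fy"]*q[:,1]/-q[:,2]]
E
python3 - <<'E'
from h import *
from scipy.optimize import least_squares
s=read_camera("scene");t=read_camera("top")
def model(p):
    x,y,yaw,th=p
    ex=np.array([np.cos(yaw),np.sin(yaw),0]);ey=np.array([-np.sin(yaw),np.cos(yaw),0]);ez=np.array([0,0,1.])
    O=np.array([x,y,.135]) # on axle, handle plane (y=80 => stand y=0 offset)
    h=O+.06*(np.sin(th)*ex+np.cos(th)*ez)
    hp=[h+.035*ey,h-.035*ey]
    # stand frame: y=80 is the plane of axle
    S=O-.08*ey-.135*ez
    cor=[S+a*ex+b*ey+.205*ez for a,b in((.1,-.09),(.1,-.22),(-.1,-.22),(-.1,-.09))]
    hub=[S+.135*ez+.020*ey]
    return np.array(hp),np.array(cor),np.array(hub)
T=lambda a:np.array(a)/4+[340,190]
S_=lambda a:np.array(a)/4+[120,240]
ht=T([[80,118],[199,133]]);hs=S_([[616,323],[466,379]])
ct=T([[487,66],[726,98],[687,476],[437,442]])
hubs=S_([[343,275]]);hubt=T([[246,228]])
def f(p):
    hp,cor,hub=model(p)
    return np.r_[proj(t,hp)-ht,proj(s,hp)-hs,proj(t,cor)-ct,proj(s,hub)-hubs,proj(t,hub)-hubt].ravel()
for th0 in(1,2,0):
    r=least_squares(f,[.45,-.1,-.1,th0],loss="soft_l1");print(r.x,r.cost)
print(f(r.x).reshape(-1,2).round(1)); hp,c,h=model(r.x);print(hp,c,h)
# bottle, beaker ground
from scipy.optimize import fsolve
for nm,z,pt,ps in(("bot",.06,(221,295),(369,203)),("beak",.0425,(193,212),(456,250))):
    r2=least_squares(lambda q:np.r_[proj(t,[q[0],q[1],z])[0]-pt,proj(s,[q[0],q[1],z])[0]-ps],[.4,.2]);print(nm,r2.x,r2.fun)
E
```

```text
[ 0.57761077 -0.08990488 -0.14777436  2.03586242] 9.175481505746653
[ 0.57761077 -0.08990488 -0.14777437  2.03586295] 9.17548150582637
[ 0.57761077 -0.08990488 -0.14777437  2.03586272] 9.175481505781057
[[ 0.1 -0.6]
 [-0.3  0.3]
 [-1.2 -0.6]
 [-2.7  0.4]
 [ 0.2 -0.4]
 [ 0.3  1. ]
 [-0.4 -0.6]
 [ 0.9 -1.8]
 [ 1.9 -1.9]
 [-2.5 -0.3]]
[[ 0.6358071  -0.06318229  0.10809107]
 [ 0.6255005  -0.13241938  0.10809107]] [[ 0.65149058 -0.2727758   0.205     ]
 [ 0.63234975 -0.40135896  0.205     ]
 [ 0.43452951 -0.37191153  0.205     ]
 [ 0.45367033 -0.24332837  0.205     ]] [[ 0.56877654 -0.14925095  0.135     ]]
bot [0.46323184 0.26519566] [ 1.28884611 -3.79805574 -0.9083287  -4.68831145]
beak [0.66122295 0.34693724] [ 0.36131872 -0.9783235  -0.18454727 -0.99405999]
```

```bash
cat >> h.py <<'E'
def R(o):
    from scipy.spatial.transform import Rotation as Ro
    return Ro.from_euler("xyz",o).as_matrix()
def delta(P):
    o=sensors.observe(); return R(o["tool_rot"]).T@(np.array(P)-o["tool_pos"])
E
python3 - <<'E'
from h import *
from scipy.optimize import least_squares
s=read_camera("scene");t=read_camera("top")
out=[]
T=lambda a:np.array(a)/4+[340,190]
S_=lambda a:np.array(a)/4+[120,240]
ht=T([[80,118],[199,133]]);hs=S_([[616,323],[466,379]])
for i in(0,1):
    r=least_squares(lambda q:np.r_[proj(t,q)[0]-ht[i],proj(s,q)[0]-hs[i]],[.6,-.1,.1]);out.append(r.x);print(r.x,r.fun)
import cv2
m={}
for n,c in(("t",t),("s",s)):
    f=c["frame"].astype(int);k=(f[...,0]>130)&(f[...,1]<90)&(f[...,2]<90);ys,xs=np.nonzero(k)
    sel=(xs>345)&(xs<400)&(ys>200)&(ys<235) if n=="t" else (xs>220)&(xs<290)&(ys>300)&(ys<350)
    m[n]=(xs[sel].mean(),ys[sel].mean());print(m[n],sel.sum())
r=least_squares(lambda q:np.r_[proj(t,q)[0]-m["t"],proj(s,q)[0]-m["s"]],[.6,-.1,.1]);print(r.x,r.fun)
print(delta([.124,-.51,.42]),delta([.63,-.09,.42]),sensors.observe()["time"])
E
```

```text
[ 0.63561812 -0.06203103  0.10416039] [-0.54877482 -0.2402336  -0.43304965  0.04633074]
[ 0.62721367 -0.12981897  0.10946211] [-1.26513962 -0.4829268  -0.95538195  0.09496446]
(np.float64(374.1883408071749), np.float64(220.87892376681614)) 223
(np.float64(252.97043010752688), np.float64(327.60215053763443)) 372
[ 0.63083145 -0.09788859  0.10861876] [ 0.67515237  0.27539305  0.52060688 -0.05361672]
[-3.43396397e-04 -1.68494070e-01 -1.27067588e-04] [-0.59104575 -0.16832451 -0.28910233] 0.3
```

Call:
send_rows(
  motion=[
    [[0, -0.05, 0, -5], [0, -0.1, 0, -12], [0, -0.15, 0, -20], [-0.03, -0.168, -0.014, -28], [-0.074, -0.168, -0.036, -36], [-0.118, -0.168, -0.058, -44], [-0.162, -0.168, -0.08, -52], [-0.206, -0.168, -0.1, -60]],
  ],
  gripper=1,
)

```text
time: 1.1
tool_pos: [0.3014, -0.3629, 0.4198]
tool_rot: [-1.571, 0.0, -1.851]
contact_force: [0.4, -0.5, -0.3]
opening: 0.0916
```

Run:
```python
from h import *
o=sensors.observe();print(o["tool_pos"],o["tool_rot"],np.degrees(-1.71-o["tool_rot"][2]),delta([.631,-.097,.3]))
```

```text
[ 0.30139158 -0.36287364  0.41977226] [-1.57056462e+00  1.53984655e-04 -1.85130454e+00] 8.09615388474572 [-0.34671361  0.11988198  0.24309232]
```

Call:
send_rows(
  motion=[
    [[-0.04, 0, 0.028, -3], [-0.08, 0, 0.056, -6], [-0.12, 0, 0.084, -8.1], [-0.16, 0, 0.112, -8.1], [-0.2, 0, 0.14, -8.1], [-0.24, 0, 0.168, -8.1], [-0.28, 0, 0.196, -8.1], [-0.32, 0.01, 0.224, -8.1]],
  ],
)

```text
time: 1.9
tool_pos: [0.6068, -0.1158, 0.411]
tool_rot: [-1.568, -0.0, -1.71]
contact_force: [1.1, -0.5, -0.3]
opening: 0.0919
```

Run:
```python
from h import *
o=sensors.observe();print(o["tool_pos"],o["tool_rot"],np.degrees(-1.71-o["tool_rot"][2]),delta([.631,-.097,.3]))
```

```text
[ 0.60677347 -0.11584888  0.41101197] [-1.56778718e+00 -4.59108093e-04 -1.70981163e+00] -0.010793030795255218 [-0.02207503  0.11106568  0.02104685]
```

Call:
send_rows(
  motion=[
    [[-0.024, 0.03, 0.021, 0], [-0.024, 0.075, 0.021, 0], [-0.024, 0.12, 0.021, 0], [-0.024, 0.16, 0.021, 0], [-0.024, 0.2, 0.021, 0], [-0.024, 0.21, 0.021, 0], [-0.024, 0.21, 0.021, 0]],
  ],
)

```text
time: 2.6
tool_pos: [0.631, -0.095, 0.1998]
tool_rot: [-1.571, -0.0, -1.71]
contact_force: [0.2, 0.2, 1.0]
opening: 0.0918
```

Run:
```python
from h import *
import cv2
o=sensors.observe();print(o["tool_pos"],o["tool_rot"],delta([.631,-.096,.1145]))
ims=[]
for n,b in(("scene",(200,400,120,340)),("top",(140,300,300,476))):
    f=read_camera(n)["frame"][b[0]:b[1],b[2]:b[3],::-1]; ims.append(cv2.resize(f,(400,364),interpolation=cv2.INTER_CUBIC))
cv2.imwrite("pics/a1.png",np.hstack(ims))
```

```text
[ 0.63098815 -0.09503875  0.19984344] [-1.57105071e+00 -1.33879394e-05 -1.70981977e+00] [0.00094919 0.08534342 0.00016665]
```

View pics/a1.png

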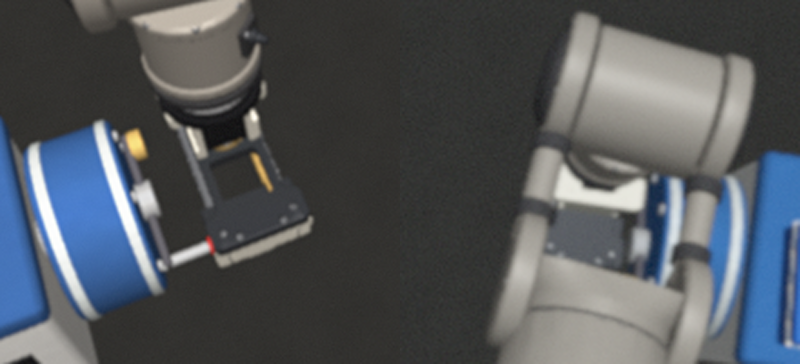

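Call:
send_rows(
  motion=[
    [[0, 0.03, 0, 0], [0, 0.06, 0, 0], [0, 0.08, 0, 0], [0, 0.085, 0, 0], [0, 0.085, 0, 0]],
  ],
)

```text
time: 3.2
tool_pos: [0.634, -0.0959, 0.1197]
tool_rot: [-1.562, -0.001, -1.71]
contact_force: [0.3, -0.3, 0.9]
opening: 0.0918
```

Run:
```python
from h import *
import cv2
ims=[]
for n,b in(("scene",(200,400,120,340)),("top",(140,300,300,476))):
    f=read_camera(n)["frame"][b[0]:b[1],b[2]:b[3],::-1]; ims.append(cv2.resize(f,(400,364),interpolation=cv2.INTER_CUBIC))
cv2.imwrite("pics/a2.png",np.hstack(ims))
```

```text
(no output)
```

View pics/a2.png

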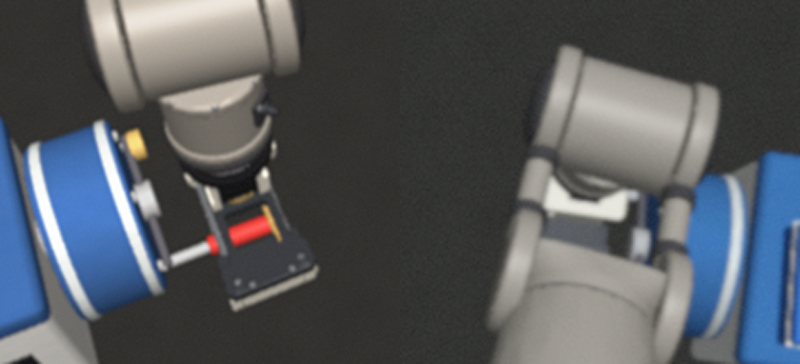

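Call:
send_rows(
  motion=[
    [[-0.001, 0.004, -0.002, 0], [-0.001, 0.004, -0.002, 0]],
  ],
)

```text
time: 3.5
tool_pos: [0.6329, -0.0947, 0.1177]
tool_rot: [-1.559, -0.002, -1.71]
contact_force: [-0.2, -0.1, -0.3]
opening: 0.0916
```

Run:
```python
from h import *
o=sensors.observe();print(o["qpos"].round(3),o["qvel"].round(3),o["contact_force"],o["tool_pos"],o["tool_rot"])
```

```text
[-0.268  0.665  1.366 -0.     1.098 -0.129] [-0.001  0.007  0.002 -0.003  0.006 -0.001] [-0.18001336 -0.14067087 -0.30437364] [ 0.63292675 -0.09471215  0.117698  ] [-1.55872544e+00 -1.58643220e-03 -1.70978227e+00]
```

Call:
send_rows(
  motion=[
    [[0, 0.003, -0.002, 0], [0, 0.003, -0.002, 0], [0, 0.003, -0.002, 0], [0, 0.003, -0.002, 0]],
  ],
)

```text
time: 3.9
tool_pos: [0.631, -0.0945, 0.1147]
tool_rot: [-1.559, -0.002, -1.71]
contact_force: [0.5, -0.2, 0.1]
opening: 0.0915
```

Call:
send_rows(
  motion=[
    [[0, 0, 0, 0], [0, 0, 0, 0], [0, 0, 0, 0], [0, 0, 0, 0], [0, 0, 0, 0], [0, 0, 0, 0], [0, 0, 0, 0], [0, 0, 0, 0]],
  ],
  gripper=0,
  grip_force=40,
)

```text
time: 4.7
tool_pos: [0.631, -0.0945, 0.1147]
tool_rot: [-1.559, -0.002, -1.71]
contact_force: [0.1, -0.3, -0.6]
opening: 0.0326
```

Call:
send_rows(
  motion=[
    [[0, 0, 0, 0], [0, 0, 0, 0], [0, 0, 0, 0]],
  ],
)

```text
time: 5.0
tool_pos: [0.6305, -0.0944, 0.1146]
tool_rot: [-1.56, -0.002, -1.71]
contact_force: [-2.4, 0.5, 1.2]
opening: 0.0169
```

```bash
cat > nx.py <<'E'
import sys,json,os
from h import *
# usage: nx.py dth [n]  -> log, print rows
o=sensors.observe(); p=o["tool_pos"];M=R(o["tool_rot"])
L=json.load(open("log.json")) if os.path.exists("log.json") else None
ex=np.array([.98908,-.1474,0])
if L is None:
    th0=np.radians(116.3)
    C=p-.06*(np.sin(th0)*ex+np.cos(th0)*np.array([0,0,1])); L={"C":C.tolist(),"d":[]}
C=np.array(L["C"])
u=(p-C)@ex; w=p[2]-C[2]; th=np.arctan2(u,w)%(2*np.pi); r=np.hypot(u,w)
F=o["contact_force"]; et=np.cos(th)*ex-np.sin(th)*np.array([0,0,1]); er=np.sin(th)*ex+np.cos(th)*np.array([0,0,1])
L["d"].append([o["time"],th,u,w,(p-C)[1]+0,*F]); json.dump(L,open("log.json","w"))
dy=(p-C)@np.array([.1474,.98908,0])
print("t %.1f th %.1f r %.4f dax %.4f Ft %.2f Fr %.2f Fax %.2f open %.4f"%(o["time"],np.degrees(th),r,dy,-F@et,-F@er,F@[.1474,.98908,0],o["opening"]), "F",F.round(1))
d=float(sys.argv[1]);n=int(sys.argv[2]) if len(sys.argv)>2 else 8
rows=[]
start=float(np.radians(float(sys.argv[3]))) if len(sys.argv)>3 else th
for k in range(1,n+1):
    a=start+np.radians(d)*k/n
    P=C+.06*(np.sin(a)*ex+np.cos(a)*np.array([0,0,1]))
    q=M.T@(P-p); rows.append([*(round(float(v)*2000)/2000 for v in q),0])
print(json.dumps([rows]))
E
python3 nx.py 16; cat log.json
```

```text
t 5.0 th 116.3 r 0.0600 dax 0.0000 Ft 0.02 Fr 2.76 Fax 0.09 open 0.0169 F [-2.4  0.5  1.2]
[[[0.0, 0.002, -0.001, 0], [0.0, 0.0035, -0.002, 0], [0.0, 0.0055, -0.003, 0], [0.0, 0.007, -0.0045, 0], [0.0, 0.009, -0.0055, 0], [0.0, 0.0105, -0.007, 0], [0.0, 0.012, -0.008, 0], [0.0, 0.0135, -0.0095, 0]]]
{"C": [0.5773244168400956, -0.08642419636224194, 0.14114078563073504], "d": [[5.0, 2.0298155342949333, 0.053789508902372184, -0.026584271449450775, -0.007928525990311144, -2.426393455050115, 0.4553917843964417, 1.2412254038640747]]}
```

Call:
send_rows(
  motion=[
    [[0.0, 0.002, -0.001, 0], [0.0, 0.0035, -0.002, 0], [0.0, 0.0055, -0.003, 0], [0.0, 0.007, -0.0045, 0], [0.0, 0.009, -0.0055, 0], [0.0, 0.0105, -0.007, 0], [0.0, 0.012, -0.008, 0], [0.0, 0.0135, -0.0095, 0]],
  ],
)

```text
time: 5.8
tool_pos: [0.6214, -0.093, 0.1009]
tool_rot: [-1.559, -0.001, -1.71]
contact_force: [1.4, 1.0, 1.9]
opening: 0.017
```

```bash
python3 nx.py 20
```

```text
t 5.8 th 132.1 r 0.0601 dax -0.0001 Ft 2.24 Fr 0.34 Fax 1.19 open 0.0170 F [1.4 1.  1.9]
[[[0.0, 0.002, -0.002, 0], [0.0, 0.0035, -0.004, 0], [0.0, 0.0055, -0.0055, 0], [0.0, 0.007, -0.008, 0], [0.0, 0.0085, -0.01, 0], [0.0, 0.01, -0.012, 0], [0.0, 0.0115, -0.0145, 0], [0.0, 0.0125, -0.0165, 0]]]
```

Call:
send_rows(
  motion=[
    [[0.0, 0.002, -0.002, 0], [0.0, 0.0035, -0.004, 0], [0.0, 0.0055, -0.0055, 0], [0.0, 0.007, -0.008, 0], [0.0, 0.0085, -0.01, 0], [0.0, 0.01, -0.012, 0], [0.0, 0.0115, -0.0145, 0], [0.0, 0.0125, -0.0165, 0]],
  ],
)

```text
time: 6.6
tool_pos: [0.605, -0.0907, 0.0879]
tool_rot: [-1.559, -0.001, -1.71]
contact_force: [2.7, 0.9, -1.0]
opening: 0.017
```

```bash
python3 nx.py 20
```

```text
t 6.6 th 152.2 r 0.0601 dax -0.0002 Ft 1.75 Fr -2.11 Fax 1.26 open 0.0170 F [ 2.7  0.9 -1. ]
[[[0.0, 0.001, -0.0025, 0], [0.0, 0.002, -0.005, 0], [0.0, 0.003, -0.0075, 0], [0.0, 0.004, -0.0095, 0], [-0.0005, 0.0045, -0.0125, 0], [-0.0005, 0.005, -0.015, 0], [-0.0005, 0.0055, -0.0175, 0], [-0.0005, 0.006, -0.02, 0]]]
```

Call:
send_rows(
  motion=[
    [[0.0, 0.001, -0.0025, 0], [0.0, 0.002, -0.005, 0], [0.0, 0.003, -0.0075, 0], [0.0, 0.004, -0.0095, 0], [-0.0005, 0.0045, -0.0125, 0], [-0.0005, 0.005, -0.015, 0], [-0.0005, 0.0055, -0.0175, 0], [-0.0005, 0.006, -0.02, 0]],
  ],
)

```text
time: 7.4
tool_pos: [0.585, -0.0877, 0.0815]
tool_rot: [-1.56, -0.002, -1.71]
contact_force: [3.7, -2.0, -5.4]
opening: 0.0169
```

```bash
python3 nx.py 20
```

```text
t 7.4 th 172.6 r 0.0602 dax -0.0002 Ft 3.18 Fr -5.82 Fax -1.42 open 0.0169 F [ 3.7 -2.  -5.4]
[[[0.0, 0.0, -0.0025, 0], [0.0, 0.0, -0.005, 0], [0.0, 0.0, -0.008, 0], [-0.0005, 0.0, -0.0105, 0], [-0.0005, 0.0, -0.013, 0], [-0.0005, -0.0005, -0.0155, 0], [-0.0005, -0.001, -0.0185, 0], [-0.0005, -0.0015, -0.021, 0]]]
```

Call:
send_rows(
  motion=[
    [[0.0, 0.0, -0.0025, 0], [0.0, 0.0, -0.005, 0], [0.0, 0.0, -0.008, 0], [-0.0005, 0.0, -0.0105, 0], [-0.0005, 0.0, -0.013, 0], [-0.0005, 0, -0.0155, 0], [-0.0005, -0.0005, -0.0185, 0], [-0.0005, -0.001, -0.021, 0]],
  ],
)

```text
time: 8.2
tool_pos: [0.564, -0.0847, 0.0824]
tool_rot: [-1.56, -0.002, -1.71]
contact_force: [3.2, -4.4, -6.5]
opening: 0.0166
```

```bash
python3 nx.py 20
```

```text
t 8.2 th 192.8 r 0.0602 dax -0.0002 Ft 5.14 Fr -5.50 Fax -3.90 open 0.0166 F [ 3.2 -4.4 -6.5]
[[[-0.0005, -0.001, -0.0025, 0], [-0.0005, -0.0015, -0.005, 0], [-0.0005, -0.0025, -0.0075, 0], [-0.0005, -0.0035, -0.01, 0], [-0.0005, -0.0045, -0.012, 0], [-0.0005, -0.006, -0.0145, 0], [-0.0005, -0.007, -0.017, 0], [-0.0005, -0.0085, -0.019, 0]]]
```

Call:
send_rows(
  motion=[
    [[0, -0.0005, -0.0025, 0], [0, -0.001, -0.005, 0], [0, -0.002, -0.0075, 0], [0, -0.003, -0.01, 0], [0, -0.004, -0.012, 0], [0, -0.0055, -0.0145, 0], [0, -0.0065, -0.017, 0], [0, -0.008, -0.019, 0]],
  ],
)

```text
time: 9.0
tool_pos: [0.5451, -0.082, 0.0904]
tool_rot: [-1.559, -0.002, -1.71]
contact_force: [4.0, -2.6, -5.0]
opening: 0.0166
```

```bash
python3 nx.py 20
```

```text
t 9.0 th 212.7 r 0.0603 dax -0.0004 Ft 6.33 Fr -1.82 Fax -2.01 open 0.0166 F [ 4.  -2.6 -5. ]
[[[-0.0005, -0.0015, -0.002, 0], [-0.0005, -0.0035, -0.004, 0], [-0.0005, -0.005, -0.006, 0], [-0.0005, -0.0065, -0.008, 0], [-0.0005, -0.0085, -0.01, 0], [-0.0005, -0.0105, -0.0115, 0], [-0.0005, -0.0125, -0.0135, 0], [-0.0005, -0.0145, -0.015, 0]]]
```

Call:
send_rows(
  motion=[
    [[0, -0.0015, -0.002, 0], [0, -0.0035, -0.004, 0], [0, -0.005, -0.006, 0], [0, -0.0065, -0.008, 0], [0, -0.0085, -0.01, 0], [0, -0.0105, -0.0115, 0], [0, -0.0125, -0.0135, 0], [0, -0.0145, -0.015, 0]],
  ],
)

```text
time: 9.8
tool_pos: [0.5297, -0.0797, 0.1048]
tool_rot: [-1.56, -0.002, -1.71]
contact_force: [1.8, -2.7, -7.2]
opening: 0.0171
```

```bash
python3 nx.py 20
```

```text
t 9.8 th 232.9 r 0.0603 dax -0.0004 Ft 7.09 Fr -2.58 Fax -2.38 open 0.0171 F [ 1.8 -2.7 -7.2]
[[[-0.0005, -0.0025, -0.0015, 0], [-0.0005, -0.0045, -0.0025, 0], [-0.0005, -0.007, -0.004, 0], [-0.0005, -0.009, -0.005, 0], [-0.0005, -0.0115, -0.0065, 0], [-0.0005, -0.014, -0.0075, 0], [-0.0005, -0.0165, -0.0085, 0], [-0.0005, -0.019, -0.009, 0]]]
```

Call:
send_rows(
  motion=[
    [[0, -0.0025, -0.0015, 0], [0, -0.0045, -0.0025, 0], [0, -0.007, -0.004, 0], [0, -0.009, -0.005, 0], [0, -0.0115, -0.0065, 0], [0, -0.014, -0.0075, 0], [0, -0.0165, -0.0085, 0], [0, -0.019, -0.009, 0]],
  ],
)

```text
time: 10.6
tool_pos: [0.5203, -0.0784, 0.1238]
tool_rot: [-1.56, -0.002, -1.71]
contact_force: [0.3, -4.0, -8.3]
opening: 0.0171
```

```bash
python3 nx.py 20
```

```text
t 10.6 th 253.2 r 0.0602 dax -0.0005 Ft 8.19 Fr -1.51 Fax -3.94 open 0.0171 F [ 0.3 -4.  -8.3]
[[[-0.0005, -0.0025, -0.0005, 0], [-0.0005, -0.005, -0.001, 0], [-0.0005, -0.0075, -0.0015, 0], [-0.0005, -0.0105, -0.002, 0], [-0.0005, -0.013, -0.002, 0], [-0.0005, -0.0155, -0.002, 0], [-0.0005, -0.018, -0.002, 0], [-0.0005, -0.021, -0.002, 0]]]
```

Call:
send_rows(
  motion=[
    [[0, -0.0025, -0.0005, 0], [0, -0.005, -0.001, 0], [0, -0.0075, -0.0015, 0], [0, -0.0105, -0.002, 0], [0, -0.013, -0.002, 0], [0, -0.0155, -0.002, 0], [0, -0.018, -0.002, 0], [0, -0.021, -0.002, 0]],
  ],
)

```text
time: 11.4
tool_pos: [0.5179, -0.078, 0.1448]
tool_rot: [-1.561, -0.002, -1.71]
contact_force: [1.1, -3.0, -9.6]
opening: 0.0168
```

```bash
python3 nx.py 20
```

```text
t 11.4 th 273.5 r 0.0602 dax -0.0005 Ft 9.48 Fr 2.08 Fax -2.79 open 0.0168 F [ 1.1 -3.  -9.6]
[[[-0.0005, -0.0025, 0.0005, 0], [-0.0005, -0.005, 0.001, 0], [-0.0005, -0.008, 0.001, 0], [-0.0005, -0.0105, 0.002, 0], [-0.0005, -0.013, 0.0025, 0], [-0.0005, -0.0155, 0.0035, 0], [-0.0005, -0.018, 0.004, 0], [-0.0005, -0.02, 0.005, 0]]]
```

Call:
send_rows(
  motion=[
    [[0, -0.0025, 0.0005, 0], [0, -0.005, 0.001, 0], [0, -0.008, 0.001, 0], [0, -0.0105, 0.002, 0], [0, -0.013, 0.0025, 0], [0, -0.0155, 0.0035, 0], [0, -0.018, 0.004, 0], [0, -0.02, 0.005, 0]],
  ],
)

```text
time: 12.2
tool_pos: [0.5227, -0.0787, 0.165]
tool_rot: [-1.561, -0.002, -1.71]
contact_force: [-0.9, -4.3, -10.5]
opening: 0.0168
```

```bash
python3 nx.py 20
```

```text
t 12.2 th 293.4 r 0.0601 dax -0.0004 Ft 9.72 Fr 3.88 Fax -4.36 open 0.0168 F [ -0.9  -4.3 -10.5]
[[[-0.0005, -0.0025, 0.001, 0], [-0.0005, -0.0045, 0.0025, 0], [-0.0005, -0.007, 0.0035, 0], [-0.0005, -0.009, 0.005, 0], [-0.0005, -0.011, 0.0065, 0], [-0.0005, -0.0135, 0.0085, 0], [-0.0005, -0.0155, 0.01, 0], [-0.0005, -0.017, 0.0115, 0]]]
```

Call:
send_rows(
  motion=[
    [[0, -0.0025, 0.001, 0], [0, -0.0045, 0.0025, 0], [0, -0.007, 0.0035, 0], [0, -0.009, 0.005, 0], [0, -0.011, 0.0065, 0], [0, -0.0135, 0.0085, 0], [0, -0.0155, 0.01, 0], [0, -0.017, 0.0115, 0]],
  ],
)

```text
time: 13.0
tool_pos: [0.534, -0.0803, 0.1822]
tool_rot: [-1.561, -0.002, -1.71]
contact_force: [-1.6, -5.4, -12.4]
opening: 0.017
```

```bash
python3 nx.py 20
```

```text
t 13.0 th 313.2 r 0.0600 dax -0.0004 Ft 9.57 Fr 7.89 Fax -5.60 open 0.0170 F [ -1.6  -5.4 -12.4]
[[[-0.0005, -0.002, 0.002, 0], [-0.0005, -0.0035, 0.004, 0], [-0.0005, -0.0055, 0.006, 0], [-0.0005, -0.007, 0.008, 0], [0.0, -0.0085, 0.01, 0], [0.0, -0.01, 0.012, 0], [0.0, -0.011, 0.0145, 0], [0.0, -0.0125, 0.017, 0]]]
```

Call:
send_rows(
  motion=[
    [[0, -0.0015, 0.002, 0], [0, -0.003, 0.004, 0], [0, -0.005, 0.006, 0], [0, -0.0065, 0.008, 0], [0.0005, -0.008, 0.01, 0], [0.0005, -0.0095, 0.012, 0], [0.0005, -0.0105, 0.0145, 0], [0.0005, -0.012, 0.017, 0]],
  ],
)

```text
time: 13.8
tool_pos: [0.55, -0.0827, 0.1944]
tool_rot: [-1.563, -0.002, -1.71]
contact_force: [-5.1, -1.9, -11.3]
opening: 0.0172
```

```bash
python3 nx.py 20
```

```text
t 13.8 th 332.6 r 0.0599 dax -0.0003 Ft 9.44 Fr 7.89 Fax -2.67 open 0.0172 F [ -5.1  -1.9 -11.3]
[[[-0.0005, -0.001, 0.0025, 0], [-0.0005, -0.002, 0.0045, 0], [-0.0005, -0.003, 0.007, 0], [0.0, -0.004, 0.0095, 0], [0.0, -0.0045, 0.012, 0], [0.0, -0.0055, 0.0145, 0], [0.0, -0.006, 0.0175, 0], [0.0, -0.006, 0.02, 0]]]
```

Call:
send_rows(
  motion=[
    [[0, -0.001, 0.0025, 0], [0, -0.002, 0.0045, 0], [0, -0.0025, 0.007, 0], [0, -0.0035, 0.0095, 0], [0, -0.004, 0.012, 0], [0, -0.005, 0.0145, 0], [0, -0.005, 0.0175, 0], [0, -0.0055, 0.02, 0]],
  ],
)

```text
time: 14.6
tool_pos: [0.569, -0.0854, 0.2004]
tool_rot: [-1.566, -0.002, -1.71]
contact_force: [-8.3, -3.0, -6.0]
opening: 0.0171
```

```bash
python3 nx.py 20
```

```text
t 14.6 th 351.9 r 0.0598 dax -0.0002 Ft 8.55 Fr 4.86 Fax -4.22 open 0.0171 F [-8.3 -3.  -6. ]
[[[0.0, -0.0005, 0.0025, 0], [0.0, -0.0005, 0.005, 0], [0.0, -0.0005, 0.008, 0], [0.0, -0.0005, 0.0105, 0], [0.0, -0.0005, 0.013, 0], [0.0, -0.0005, 0.0155, 0], [0.0, 0.0, 0.018, 0], [0.0, 0.0005, 0.021, 0]]]
```

Call:
send_rows(
  motion=[
    [[0.0005, 0, 0.0025, 0], [0.0005, 0, 0.005, 0], [0.0005, 0, 0.008, 0], [0.0005, 0, 0.0105, 0], [0.0005, 0, 0.013, 0], [0.0005, 0, 0.0155, 0], [0.0005, 0.0005, 0.018, 0], [0.0005, 0.001, 0.021, 0]],
  ],
)

```text
time: 15.4
tool_pos: [0.5886, -0.0883, 0.1998]
tool_rot: [-1.569, -0.002, -1.709]
contact_force: [-8.2, -1.3, -5.5]
opening: 0.0169
```

```bash
python3 nx.py 20
```

```text
t 15.4 th 11.0 r 0.0598 dax -0.0002 Ft 6.71 Fr 6.87 Fax -2.51 open 0.0169 F [-8.2 -1.3 -5.5]
[[[0.0, 0.0005, 0.0025, 0], [0.0, 0.001, 0.005, 0], [0.0, 0.002, 0.0075, 0], [0.0, 0.0025, 0.01, 0], [0.0, 0.0035, 0.0125, 0], [0.0, 0.005, 0.015, 0], [0.0, 0.006, 0.017, 0], [0.0, 0.0075, 0.0195, 0]]]
```

Call:
send_rows(
  motion=[
    [[0.0, 0.001, 0.0025, 0], [0.0, 0.0015, 0.005, 0], [0.0, 0.0025, 0.0075, 0], [0.0, 0.003, 0.01, 0], [0.0, 0.004, 0.0125, 0], [0.0, 0.0055, 0.015, 0], [0.0, 0.0065, 0.017, 0], [0.0, 0.008, 0.0195, 0]],
  ],
)

```text
time: 16.2
tool_pos: [0.6071, -0.0909, 0.1928]
tool_rot: [-1.57, -0.002, -1.709]
contact_force: [-9.0, -2.5, -3.3]
opening: 0.017
```

```bash
python3 nx.py 20
```

```text
t 16.2 th 30.3 r 0.0598 dax -0.0001 Ft 5.74 Fr 7.13 Fax -3.79 open 0.0170 F [-9.  -2.5 -3.3]
[[[0.0, 0.001, 0.0025, 0], [0.0, 0.0025, 0.0045, 0], [0.0, 0.004, 0.0065, 0], [0.0, 0.006, 0.0085, 0], [0.0, 0.0075, 0.0105, 0], [0.0, 0.0095, 0.0125, 0], [0.0, 0.0115, 0.0145, 0], [0.0, 0.0135, 0.016, 0]]]
```

Call:
send_rows(
  motion=[
    [[0.0, 0.0015, 0.002, 0], [0.0, 0.003, 0.004, 0], [0.0, 0.0045, 0.006, 0], [0.0, 0.0065, 0.008, 0], [0.0, 0.008, 0.01, 0], [0.0, 0.01, 0.012, 0], [0.0, 0.012, 0.014, 0], [0.0, 0.014, 0.0155, 0]],
  ],
)

```text
time: 17.0
tool_pos: [0.6222, -0.0931, 0.1802]
tool_rot: [-1.571, -0.002, -1.709]
contact_force: [-7.2, -2.8, -1.5]
opening: 0.0167
```

```bash
python3 nx.py 20
```

```text
t 17.0 th 49.3 r 0.0598 dax -0.0000 Ft 3.23 Fr 6.02 Fax -3.86 open 0.0167 F [-7.2 -2.8 -1.5]
[[[0.0, 0.002, 0.002, 0], [0.0, 0.004, 0.0035, 0], [0.0, 0.006, 0.005, 0], [0.0, 0.0085, 0.006, 0], [0.0, 0.0105, 0.0075, 0], [0.0, 0.013, 0.0085, 0], [0.0, 0.0155, 0.01, 0], [0.0, 0.018, 0.011, 0]]]
```

Call:
send_rows(
  motion=[
    [[0.0, 0.002, 0.0015, 0], [0.0, 0.004, 0.003, 0], [0.0, 0.006, 0.0045, 0], [0.0, 0.0085, 0.0055, 0], [0.0, 0.0105, 0.007, 0], [0.0, 0.013, 0.008, 0], [0.0, 0.0155, 0.0095, 0], [0.0, 0.018, 0.0105, 0]],
  ],
)

```text
time: 17.8
tool_pos: [0.6322, -0.0945, 0.1637]
tool_rot: [-1.571, -0.002, -1.709]
contact_force: [-9.6, -1.8, 0.4]
opening: 0.0166
```

```bash
python3 nx.py 20
```

```text
t 17.8 th 67.8 r 0.0599 dax 0.0001 Ft 3.80 Fr 8.41 Fax -3.20 open 0.0166 F [-9.6 -1.8  0.4]
[[[0.0, 0.0025, 0.001, 0], [0.0, 0.005, 0.002, 0], [0.0, 0.0075, 0.0025, 0], [0.0, 0.01, 0.003, 0], [0.0, 0.0125, 0.0035, 0], [0.0, 0.015, 0.004, 0], [0.0, 0.0175, 0.0045, 0], [0.0, 0.0205, 0.0045, 0]]]
```

Call:
send_rows(
  motion=[
    [[0.0, 0.0025, 0.0005, 0], [0.0, 0.005, 0.001, 0], [0.0, 0.0075, 0.0015, 0], [0.0, 0.01, 0.002, 0], [0.0, 0.0125, 0.0025, 0], [0.0, 0.015, 0.003, 0], [0.0, 0.0175, 0.0035, 0], [0.0, 0.0205, 0.0035, 0]],
  ],
)

```text
time: 18.6
tool_pos: [0.6364, -0.0952, 0.1456]
tool_rot: [-1.568, -0.003, -1.709]
contact_force: [-5.6, -1.3, 2.0]
opening: 0.0168
```

```bash
python3 nx.py 20
cat > fit.py <<'E'
import json,numpy as np
from scipy.optimize import least_squares
L=json.load(open("log.json"));d=np.array(L["d"])[1:]
C=np.array(L["C"])
ex=np.array([.98908,-.1474,0])
# circle fit
r=least_squares(lambda q:np.hypot(d[:,2]-q[0],d[:,3]-q[1])-.06,[0,0]);print("centre offs",r.x,np.abs(r.fun).max())
th=np.unwrap(np.arctan2(d[:,2]-r.x[0],d[:,3]-r.x[1]))
et=np.c_[np.cos(th)[:,None]*ex[:2],-np.sin(th)]
F=-(d[:,5:8]*et).sum(1)
def fit(bias):
    A=np.c_[np.ones_like(th),-np.sin(th),-np.cos(th)]
    if bias: A=np.c_[A,et@ex,et[:,2]][:, :5]
    return A
A=fit(0);s,*_=np.linalg.lstsq(A,F,rcond=None)
# -k sin(th+del) = -k cos(del) sin th - k sin(del) cos th
de=np.arctan2(s[2],s[1]);print("brake %.2f N k %.2f N  delta %.1f deg; target th=%.1f"%(s[0],np.hypot(s[1],s[2]),np.degrees(de),np.degrees(np.pi-de)%360),"mass",np.hypot(s[1],s[2])*.06/9.81/.05)
print(np.c_[np.degrees(th),F,A@s].round(1))
E
python3 fit.py
```

```text
t 18.6 th 85.8 r 0.0599 dax 0.0001 Ft 2.35 Fr 5.22 Fax -2.15 open 0.0168 F [-5.6 -1.3  2. ]
[[[0.0, 0.0025, 0.0, 0], [0.0, 0.005, 0.0, 0], [0.0, 0.008, 0.0, 0], [0.0, 0.0105, 0.0, 0], [0.0, 0.013, -0.0005, 0], [0.0, 0.0155, -0.001, 0], [0.0, 0.018, -0.0015, 0], [0.0, 0.0205, -0.002, 0]]]
centre offs [-0.00012714 -0.00018191] 8.896487728990432e-05
brake 5.73 N k 4.04 N  delta -28.6 deg; target th=208.6 mass 0.49471669397538304
[[131.9   2.2   1.8]
 [152.    1.7   2.4]
 [172.4   3.2   3.3]
 [192.8   5.1   4.6]
 [212.7   6.3   6. ]
 [233.    7.1   7.4]
 [253.4   8.2   8.6]
 [273.7   9.5   9.4]
 [293.6   9.7   9.8]
 [313.4   9.5   9.6]
 [332.8   9.4   9.1]
 [352.1   8.5   8.1]
 [371.1   6.7   6.9]
 [390.3   5.7   5.6]
 [409.2   3.2   4.3]
 [427.7   3.8   3.2]
 [445.6   2.4   2.3]]
```

```bash
python3 - <<'E'
import json
L=json.load(open("log.json"));L["C"][0]-=.0002;L["C"][2]-=.0004
for r in L["d"]: r[2]+=.0002;r[3]+=.0004
json.dump(L,open("log.json","w"))
E
python3 nx.py 20; python3 fit.py|head -2
```

```text
t 18.6 th 85.4 r 0.0601 dax 0.0001 Ft 2.38 Fr 5.21 Fax -2.15 open 0.0168 F [-5.6 -1.3  2. ]
[[[0.0, 0.0025, 0.0, 0], [0.0, 0.005, 0.0, 0], [0.0, 0.008, 0.0, 0], [0.0, 0.0105, 0.0, 0], [0.0, 0.013, -0.0005, 0], [0.0, 0.0155, -0.001, 0], [0.0, 0.018, -0.0015, 0], [0.0, 0.021, -0.002, 0]]]
centre offs [7.86963587e-05 2.18195785e-04] 8.352783802179076e-05
brake 5.73 N k 4.04 N  delta -28.6 deg; target th=208.6 mass 0.4943976858356095
```

Call:
send_rows(
  motion=[
    [[0.0, 0.0025, 0.0, 0], [0.0, 0.005, 0.0, 0], [0.0, 0.008, 0.0, 0], [0.0, 0.0105, -0.0005, 0], [0.0, 0.013, -0.001, 0], [0.0, 0.0155, -0.0015, 0], [0.0, 0.018, -0.002, 0], [0.0, 0.021, -0.0025, 0]],
  ],
)

```text
time: 19.4
tool_pos: [0.6351, -0.095, 0.1273]
tool_rot: [-1.564, -0.003, -1.709]
contact_force: [-6.3, -1.3, 3.5]
opening: 0.0168
```

```bash
python3 nx.py 20
```

```text
t 19.4 th 102.9 r 0.0601 dax 0.0001 Ft 2.08 Fr 6.67 Fax -2.21 open 0.0168 F [-6.3 -1.3  3.5]
[[[0.0, 0.0025, -0.001, 0], [0.0, 0.005, -0.0015, 0], [0.0, 0.0075, -0.0025, 0], [0.0, 0.01, -0.0035, 0], [0.0, 0.0125, -0.0045, 0], [0.0, 0.0145, -0.0055, 0], [0.0, 0.017, -0.007, 0], [0.0, 0.019, -0.0085, 0]]]
```

Call:
send_rows(
  motion=[
    [[0.0, 0.0025, -0.001, 0], [0.0, 0.005, -0.002, 0], [0.0, 0.0075, -0.003, 0], [0.0, 0.01, -0.004, 0], [0.0, 0.0125, -0.005, 0], [0.0, 0.0145, -0.006, 0], [0.0, 0.017, -0.0075, 0], [0.0, 0.019, -0.009, 0]],
  ],
)

```text
time: 20.2
tool_pos: [0.6269, -0.0938, 0.1081]
tool_rot: [-1.563, -0.003, -1.709]
contact_force: [1.0, -2.0, 0.2]
opening: 0.017
```

```bash
python3 nx.py 20
```

```text
t 20.2 th 123.0 r 0.0600 dax 0.0000 Ft 0.90 Fr -0.96 Fax -1.80 open 0.0170 F [ 1.  -2.   0.2]
[[[0.0, 0.002, -0.0015, 0], [0.0, 0.0045, -0.003, 0], [0.0, 0.0065, -0.0045, 0], [0.0, 0.008, -0.0065, 0], [0.0, 0.01, -0.0085, 0], [0.0, 0.012, -0.01, 0], [0.0, 0.0135, -0.012, 0], [0.0, 0.015, -0.0145, 0]]]
```

Call:
send_rows(
  motion=[
    [[0.0, 0.002, -0.0015, 0], [0.0, 0.0045, -0.003, 0], [0.0, 0.0065, -0.0045, 0], [0.0, 0.008, -0.0065, 0], [0.0, 0.01, -0.0085, 0], [0.0, 0.012, -0.01, 0], [0.0, 0.0135, -0.012, 0], [0.0, 0.015, -0.0145, 0]],
  ],
)

```text
time: 21.0
tool_pos: [0.6129, -0.0918, 0.093]
tool_rot: [-1.561, -0.003, -1.709]
contact_force: [1.4, -1.0, 1.9]
opening: 0.017
```

```bash
python3 nx.py 20
```

```text
t 21.0 th 142.8 r 0.0599 dax -0.0001 Ft 2.39 Fr 0.62 Fax -0.75 open 0.0170 F [ 1.4 -1.   1.9]
[[[0.0, 0.0015, -0.002, 0], [0.0, 0.003, -0.0045, 0], [0.0, 0.0045, -0.0065, 0], [0.0, 0.0055, -0.009, 0], [0.0, 0.0065, -0.011, 0], [0.0, 0.0075, -0.0135, 0], [0.0, 0.0085, -0.016, 0], [-0.0005, 0.0095, -0.0185, 0]]]
```

Call:
send_rows(
  motion=[
    [[0.0, 0.0015, -0.002, 0], [0.0, 0.003, -0.0045, 0], [0.0, 0.0045, -0.0065, 0], [0.0, 0.0055, -0.009, 0], [0.0, 0.0065, -0.011, 0], [0.0, 0.0075, -0.0135, 0], [0.0, 0.0085, -0.016, 0], [0, 0.0095, -0.0185, 0]],
  ],
)

```text
time: 21.8
tool_pos: [0.5947, -0.0892, 0.0835]
tool_rot: [-1.561, -0.003, -1.709]
contact_force: [1.1, -0.0, 6.4]
opening: 0.017
```

```bash
python3 nx.py 20; python3 fit.py
```

```text
t 21.8 th 162.7 r 0.0600 dax -0.0002 Ft 2.98 Fr 5.75 Fax 0.15 open 0.0170 F [ 1.1 -0.   6.4]
[[[0.0, 0.0005, -0.0025, 0], [0.0, 0.0015, -0.005, 0], [0.0, 0.002, -0.0075, 0], [-0.0005, 0.002, -0.01, 0], [-0.0005, 0.0025, -0.013, 0], [-0.0005, 0.0025, -0.0155, 0], [-0.0005, 0.0025, -0.018, 0], [-0.0005, 0.0025, -0.0205, 0]]]
centre offs [9.53087957e-05 1.98883649e-04] 0.00013062034130782024
brake 5.72 N k 4.06 N  delta -28.5 deg; target th=208.5 mass 0.4961164223465142
[[131.9   2.2   1.8]
 [152.1   1.7   2.3]
 [172.4   3.2   3.3]
 [192.8   5.1   4.6]
 [212.7   6.3   6. ]
 [233.    7.1   7.4]
 [253.4   8.2   8.6]
 [273.7   9.5   9.4]
 [293.7   9.7   9.8]
 [313.4   9.5   9.6]
 [332.8   9.4   9.1]
 [352.    8.5   8.1]
 [371.1   6.7   6.9]
 [390.2   5.7   5.6]
 [409.2   3.2   4.3]
 [427.7   3.8   3.2]
 [445.6   2.4   2.3]
 [445.6   2.4   2.3]
 [463.1   2.1   1.8]
 [483.2   0.9   1.7]
 [503.    2.4   2. ]
 [522.9   3.    2.8]]
```

Call:
send_rows(
  motion=[
    [[0.0, 0.0005, -0.0025, 0], [0.0, 0.001, -0.005, 0], [0.0, 0.0015, -0.0075, 0], [0, 0.0015, -0.01, 0], [0, 0.002, -0.013, 0], [0, 0.002, -0.0155, 0], [0, 0.002, -0.018, 0], [0, 0.002, -0.0205, 0]],
  ],
)

```text
time: 22.6
tool_pos: [0.5741, -0.0862, 0.081]
tool_rot: [-1.561, -0.002, -1.709]
contact_force: [3.7, 0.5, -2.5]
opening: 0.017
```

```bash
python3 nx.py 27
```

```text
t 22.6 th 182.9 r 0.0598 dax -0.0003 Ft 3.66 Fr -2.28 Fax 1.05 open 0.0170 F [ 3.7  0.5 -2.5]
[[[-0.0005, 0.0, -0.0035, 0], [-0.0005, -0.0005, -0.007, 0], [-0.0005, -0.0015, -0.0105, 0], [-0.0005, -0.0025, -0.014, 0], [-0.0005, -0.0035, -0.017, 0], [-0.0005, -0.005, -0.0205, 0], [-0.0005, -0.0065, -0.0235, 0], [-0.0005, -0.008, -0.027, 0]]]
```

Call:
send_rows(
  motion=[
    [[0, 0.0, -0.0035, 0], [0, -0.0005, -0.007, 0], [0, -0.0015, -0.0105, 0], [0, -0.0025, -0.014, 0], [0, -0.0035, -0.017, 0], [0, -0.005, -0.0205, 0], [0, -0.0065, -0.0235, 0], [0, -0.008, -0.027, 0]],
  ],
)

```text
time: 23.4
tool_pos: [0.5473, -0.0824, 0.089]
tool_rot: [-1.561, -0.002, -1.709]
contact_force: [5.8, 0.5, -1.6]
opening: 0.017
```

Call:
send_rows(
  motion=[
    [[0, 0, 0, 0], [0, 0, 0, 0], [0, 0, 0, 0], [0, 0, 0, 0], [0, 0, 0, 0]],
  ],
)

```text
time: 23.9
tool_pos: [0.5469, -0.0823, 0.0891]
tool_rot: [-1.562, -0.002, -1.709]
contact_force: [-0.5, 1.6, 5.0]
opening: 0.0169
```

```bash
python3 nx.py 5
python3 - <<'E'
from h import *
import cv2
o=sensors.observe();print(o["qvel"].round(4))
ims=[]
for n,b in(("scene",(60,460,0,500)),("top",(120,420,140,530))):
    f=read_camera(n)["frame"][b[0]:b[1],b[2]:b[3],::-1]; ims.append(cv2.resize(f,(400,312),interpolation=cv2.INTER_CUBIC))
cv2.imwrite("pics/a3.png",np.hstack(ims))
E
```

```text
t 23.9 th 210.6 r 0.0599 dax -0.0004 Ft -3.18 Fr 3.87 Fax 1.46 open 0.0169 F [-0.5  1.6  5. ]
[[[-0.0005, -0.0005, -0.0005, 0], [-0.0005, -0.0005, -0.001, 0], [-0.0005, -0.001, -0.0015, 0], [-0.0005, -0.0015, -0.002, 0], [-0.0005, -0.0015, -0.003, 0], [-0.0005, -0.002, -0.0035, 0], [-0.0005, -0.0025, -0.004, 0], [-0.0005, -0.003, -0.0045, 0]]]
[ 0.0012  0.0016  0.0013  0.0004 -0.0026  0.001 ]
```

View pics/a3.png

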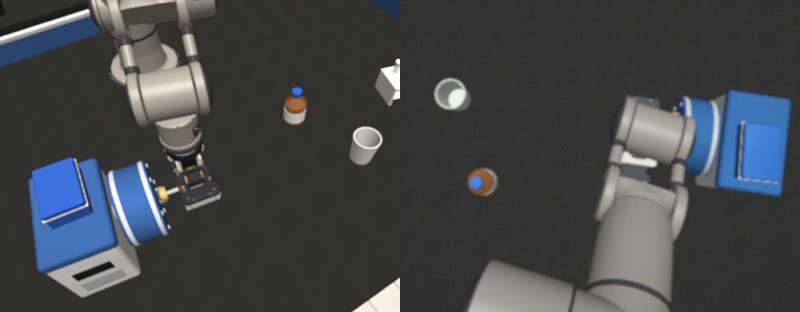

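```bash
python3 -c "
from cell import hand_in; print(hand_in())"
```

```text
the job is handed in; nothing more can be done
None
```

I gripped the red handle at 40 N and turned the drum about 1¼ turns in one direction, at about 0.4 rad/s. From the tangential force at the handle, I worked out where the heavy side was. I then stopped with the heavy side down and handed in at about 24 s, still gripping the handle.

**Heavy side:** the force fit gave a brake of 5.7 N at the handle (0.34 N m) and a canister of about 0.50 kg. It puts the heavy side straight down with the handle at 208.5°. A small force-sensor offset, seen before gripping, would move that to about 213°.

**Last checks:**
- **Handle angle:** it stopped at 210.6°, which should be within about 5° of the true position. The limit is 20°.
- **Stillness and grip:** the joints were still (under 0.003 rad/s). The fingers were closed to 17 mm on the handle, and the gripper's path stayed on a 60 mm circle to within about 0.2 mm, so the grip did not slip.
- **Other objects:** the final pictures show the bottle, beaker and tip box where they started.
- **Side forces:** sideways and radial forces at the handle reached about 8 N during the turn because my centre estimate was slightly off. They barely affect the angle estimate.

No check failed. Hand-in gives no verdict, and the canister cannot be seen, so the heavy-side position rests on the force fit alone.

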